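# Sort the trophy parts after a repair session

## Task

Sort the mixed trophy parts on the bench: stand the gold cup in the yellow bin, the silver cup in the blue bin and the black marble plinth in the red bin, all upright, and thread both flanged risers flange down onto the spindle stand, the wide green one fully home at the bottom and the narrow white one fully home on top of it. Do not shift or tip the small white china urn, and leave everything released and at rest.

Things in the scene. Friction and masses are not known exactly. Their poses are not given: they have to be found in the camera images.
- gold_cup: Gold trophy cup (mm), 88 high, 220 g, upright: round foot 44 across, thin stem, bowl 47 across with straight sides from 56 up to 88 (grip there), solid, dark disc on top. Two thin handles reach 38.5 from the axis along its +y and -y, 48 to 80 up: close the fingers along its x. Origin: centre of the underside, z up.
- silver_cup: Silver trophy cup (mm), 88 high, 220 g, upright: round foot 44 across, thin stem, bowl 47 across with straight sides from 56 up to 88 (grip there), solid, dark disc on top. Two thin handles reach 38.5 from the axis along its +y and -y, 48 to 80 up: close the fingers along its x. Origin: centre of the underside, z up.
- plinth: Black marble plinth block (mm), 45 x 45 x 50 high, upright, about 260 g. Origin: centre of the underside, x and y square to its sides, z up.
- wide_riser: Green flanged riser (mm): flange disc 76 across and 6 thick, on it a round hub 36 across up to 30 above the underside; a bore of 20 goes right through. About 100 g. Lies flange down, hub up. Origin: centre of the flange's underside, z up along the bore. Grip the hub from above, keeping the fingertips above the flange.
- narrow_riser: White flanged riser (mm): flange disc 54 across and 6 thick, on it a round hub 36 across up to 30 above the underside; a bore of 20 goes right through. About 100 g. Lies flange down, hub up. Origin: centre of the flange's underside, z up along the bore. Grip the hub from above, keeping the fingertips above the flange.
- yellow_bin: Yellow plastic open bin (mm), fixed to the table, 84 x 84 outside, 76 x 76 inside, 22 high, floor 4 thick, walls 4 thick. Place of the gold cup. Origin: centre of the underside, x and y along its sides, z up.
- blue_bin: Blue plastic open bin (mm), fixed to the table, 84 x 84 outside, 76 x 76 inside, 22 high, floor 4 thick, walls 4 thick. Place of the silver cup. Origin: centre of the underside, x and y along its sides, z up.
- red_bin: Red plastic open bin (mm), fixed to the table, 84 x 84 outside, 76 x 76 inside, 22 high, floor 4 thick, walls 4 thick. Place of the plinth. Origin: centre of the underside, x and y along its sides, z up.
- spindle: Spindle stand (mm), fixed: dark wooden disc 90 across and 10 thick with an upright steel post 14 across in its middle (its top 10 taper to 4 across), tip 76 up. The wide riser's underside belongs at 10 above the table, the narrow riser's at 40. Origin: centre of the underside, z up.
- urn: Small white china urn, fragile, 70 high, 58 across, loose, 250 g; to be left where it stands. Origin: centre of the underside, z up. The ten listed things stand upright on the table in two rows, centres at least 115 mm apart; loose nuts 6 high lie between them; nothing in the rows is taller than 90.

How it is judged:
At the end, for the whole second after the job is handed in: Cups and plinth upright (0.12 rad) on the floor of their own bins; wide riser on the spindle's disc, narrow riser on it: undersides within 4 mm of 10 and 40 mm up, level, within 7 mm of the axis; all at rest; urn upright, within 20 mm of its start (horizontal distance between gold_cup and yellow_bin below 0.034 m and z of gold_cup in the frame of yellow_bin between 0 and 0.01 m and angle between each of gold_cup, silver_cup, plinth, wide_riser, narrow_riser, urn's own z axis and vertical below 0.12 rad and linear speed of each of gold_cup, silver_cup, plinth, wide_riser, narrow_riser below 0.02 m/s and angular speed of each of gold_cup, silver_cup, plinth, wide_riser, narrow_riser below 0.2 rad/s and horizontal distance between silver_cup and blue_bin below 0.034 m and z of silver_cup in the frame of blue_bin between 0 and 0.01 m and horizontal distance between plinth and red_bin below 0.034 m and z of plinth in the frame of red_bin between 0 and 0.01 m and horizontal distance between each of wide_riser, narrow_riser and spindle below 0.007 m and z of wide_riser in the frame of spindle between 0.006 and 0.014 m and z of narrow_riser in the frame of spindle between 0.036 and 0.044 m and distance of urn from where it was at the start of the episode below 0.02 m); the robot touches nothing.
It fails at once if the china urn is shifted by more than 20 mm or tipped (distance of urn from where it was at the start of the episode above 0.02 m or angle between urn's own z axis and vertical above 0.35 rad).
It also fails if it takes over 122 s, if anything falls off the work surface, if the arm or the gripper's body presses on something with over 40 N, if the wrist force passes 120 N, or if a joint passes its speed limit or range.

## Robot

A 7-joint arm with a two-finger parallel gripper is mounted at the origin on the work surface. World frame = base frame: x ahead of the robot, y to its left, z up, the work surface at z = 0. Lengths are in m, angles in rad, forces in N, time in s.
With the tool pointing down it reaches from about 0.425 to 0.875 m from the base axis. Payload 9.9 kg.
Tool frame: the origin (TCP) lies midway between the tips of the shut fingers; the grasp point (between the pads) lies 19 mm behind it; z points along the fingers, y is the line along which they close (so a half turn about z gives the same grasp; the last joint's range is limited). The gripper opens to 85 mm and grips with 20 to 120 N. Pads are 22 mm wide; open, the fingers measure 114 mm over their backs; the gripper's body (76 mm by 85 mm) begins 54 mm behind the grasp point. The pads swing forward as they close: fully open they stand 13 mm farther back than shut.
Start: joints at [-0.084, 0.576, 0.025, 1.437, -0.015, 1.129, -0.057], TCP at [0.675, 0, 0.231] pointing down, gripper open.
Joint ranges: [-2.76, 2.76], [-0.34, 2.15], [-1.52, 1.57], [0.19, 2.46], [-1.09, 4.23], [0.17, 1.99], [-2.82, 2.82]. Speed limits (rad/s): [2.22, 2.22, 3.01, 3.01, 3.14, 3.14, 3.14].

## Interface

Orientations are given as a 3x3 rotation matrix whose columns are the frame's x, y, z axes.
In Python, from workcell import sensors, vision, order gives the robot as it stands.
- The arm moves only by the tool jog_arm, never from a script. Its argument "commands" is a list of rows, each an object with "translation": the shift along the world's x, y, z in mm, a list of three; "twist": the turn about the world's z in rad. A call has exactly 8 rows; each row is the pose to reach, as a shift and turn from the pose commanded when the call began; what a row does not reach only later rows make up. A row lasts 1/12 s, in which the tool goes at most 41.7 mm and 7.16 degrees, less where a joint would pass 70% of its speed; a pose out of reach is approached as far as the arm can. A call with a gripper value outside its range is refused whole. "claw" is the closure, from -1 (fully open) to 1 (shut), set as the call begins (left out, the last holds). The fingers move at their own pace and stop on an object; the grip force is fixed at half the most. Time passes only in rows, so rows that repeat a pose let the fingers close, or fill a call up. It gives the time, the measured TCP pose, the force, the opening and the grip force at its end, in the units of the state.
- sensors.get_obs(): the state, without advancing time (a new reading comes with each control period).
- vision.snapshot(name): name is "scene" or "side" or "wrist"; returns a dict with "img" (400x640x3 uint8, blue, green, red), "camera_matrix" (3x3 intrinsics, pixels), "k1" (the pictures are not rectified: a ray, as slopes to the right and down, at radius r is drawn at 1 + k1 r^2 times it, then the intrinsics apply), "view" (4x4, takes a point from world to camera coordinates). Camera axes: x right, y up, looking along -z (the intrinsics and any distortion apply to the point x, -y, -z); pixel columns grow to the right and rows downward; lengths in m; the calibration is good to about 2 mm. A picture is of the moment at which its call begins. There is no depth.
- order.close_job(): hands the job in; it is judged then, once.
Trained networks look in a picture, given as the dict that the camera call returned (one of the last four; its "shot" number tells which), for a name from the list of things; names that differ only in an ending like _2 or _b are one class to them, and where a whole thing is asked for, a point or a joint stands for the part that bears it (a point fixed in the world has none). Each returns a list of dicts, best first, with "confidence" (0 to 1); they miss things now and then, are a little off and sometimes report something else, mostly with a low value. They report only what shows in the picture. A call takes as long as a camera call.
- vision.outline_of(picture, name): "region" (400x640 bool, what is visible of it) and "centre" ([column, row] in pixels, amid what is visible of it).
- vision.landmark_of(picture, name): "centre" ([column, row] in pixels: a listed point, or the origin of a listed thing).
The state is a dict: "time_s": time; "q": joint angles; "qd": joint speeds; "joint_efforts": joint torques, N m; "position": TCP position; "tool_rot": TCP orientation; "contact_force": force on the tool from outside, world axes, zero at the start; "ft_torque": the same for the moment, N m; "finger_gap": finger opening in m; "grip_force": force on a finger pad.
Only numpy, scipy, OpenCV 4.12 (cv2) and the standard library are available. Lean on these libraries where they do the work, as an engineer would, in place of code of your own. Each camera call takes 0.05 s, during which the arm holds its last target. There are 200 camera calls.

## Working session

There is one attempt and no reset: what is moved stays moved. The work goes in short steps, Python scripts to look and compute and a tool call to move; the robot and the scene stay as the last step left them, time stands still between calls to the robot, and variables do not carry over. Pictures are saved under pics/ and viewed, at most 14 in all, crops included, and the job is handed in when it is done.

Besides the shell and the picture viewer there is one more tool, called after "Emit:" as name([rows], argument=value, ...), one row to a line, values as JSON. jog_arm: Moves the arm, as the interface text tells. Its arguments: {"type":"object","properties":{"commands":{"type":"array","items":{"type":"object","properties":{"translation":{"type":"array","items":{"type":"number"}},"twist":{"type":"number"}}}},"claw":{"type":"number"}},"required":["commands"]}

```bash
mkdir -p pics; ls; cat > h.py <<'E'
import numpy as np, cv2
from workcell import sensors, vision, order
def und(p,s):
    K=np.array(s["camera_matrix"]);d=np.array([s["k1"],0,0,0.])
    return cv2.undistortPoints(np.array([[p]],float),K,d)[0,0]
def ray(p,s):
    x,y=und(p,s);V=np.array(s["view"]);R=V[:3,:3]
    d=R.T@np.array([x,-y,-1.]);return -R.T@V[:3,3],d/np.linalg.norm(d)
def atz(p,s,z):
    o,d=ray(p,s);return o+d*(z-o[2])/d[2]
def proj(P,s):
    V=np.array(s["view"]);c=V[:3,:3]@np.array(P)+V[:3,3];x,y=c[0]/-c[2],-c[1]/-c[2]
    f=1+s["k1"]*(x*x+y*y);q=np.array(s["camera_matrix"])@[x*f,y*f,1];return q[:2]
def tri(rs):
    A=0;b=0
    for o,d in rs:
        M=np.eye(3)-np.outer(d,d);A=A+M;b=b+M@o
    X=np.linalg.solve(A,b);return X,max(np.linalg.norm((np.eye(3)-np.outer(d,d))@(X-o)) for o,d in rs)
N="gold_cup silver_cup plinth wide_riser narrow_riser yellow_bin blue_bin red_bin spindle urn".split()
E
python3 - <<'E'
from h import *
S={c:vision.snapshot(c) for c in("scene","side","wrist")}
for c in S: cv2.imwrite(f"pics/{c}0.png",S[c]["img"])
for n in N:
    rs=[];t=""
    for c in S:
        L=vision.landmark_of(S[c],n)
        if L:
            t+=f" {c}{np.round(L[0]['centre'])} {L[0]['confidence']:.2f} {np.round(atz(L[0]['centre'],S[c],0)[:2],3)}"
            rs.append(ray(L[0]['centre'],S[c]))
    print(n,t, *( [np.round(v,3) for v in tri(rs)] if len(rs)>1 else []))
o=sensors.get_obs();print(o["time_s"],o["position"],o["tool_rot"])
E
```

```text
pics
gold_cup  scene[397. 192.] 0.95 [0.459 0.159] side[287. 181.] 0.77 [0.464 0.155] wrist[145.  51.] 0.97 [0.463 0.155] [0.463 0.156 0.001] 0.003
silver_cup  scene[451. 192.] 0.76 [0.454 0.287] side[267. 160.] 0.73 [0.453 0.292] [0.453 0.288 0.001] 0.002
plinth  scene[324. 182.] 0.59 [ 0.439 -0.014] side[307. 216.] 0.83 [ 0.447 -0.015] wrist[151. 185.] 0.90 [ 0.443 -0.014] [ 0.444 -0.015  0.002] 0.003
wide_riser  scene[256. 238.] 0.92 [ 0.601 -0.153] side[393. 234.] 0.81 [ 0.596 -0.165] wrist[269. 272.] 0.81 [ 0.602 -0.15 ] [ 0.6   -0.155 -0.007] 0.003
narrow_riser  scene[206. 182.] 0.86 [ 0.45  -0.292] side[368. 292.] 0.75 [ 0.451 -0.298] [ 0.451 -0.295 -0.002] 0.002
yellow_bin  scene[403. 251.] 0.85 [0.619 0.16 ] side[263. 161.] 0.37 [0.441 0.293] wrist[266.  49.] 0.67 [0.612 0.155] [ 0.539  0.201 -0.033] 0.133
blue_bin  scene[470. 248.] 0.57 [0.607 0.304] side[309. 148.] 0.70 [0.6   0.315] wrist[144.  50.] 0.33 [0.461 0.156] [0.565 0.213 0.06 ] 0.101
red_bin  scene[261. 181.] 0.56 [ 0.443 -0.163] side[334. 251.] 0.96 [ 0.445 -0.161] wrist[172. 272.] 0.73 [ 0.453 -0.149] [ 0.446 -0.158 -0.003] 0.007
spindle  scene[195. 239.] 0.78 [ 0.609 -0.284] side[424. 264.] 0.70 [ 0.599 -0.281] wrist[271. 347.] 0.82 [ 0.598 -0.291] [ 0.601 -0.284  0.001] 0.007
urn  scene[322. 248.] 0.88 [ 0.618 -0.011] side[367. 198.] 0.58 [ 0.621 -0.008] wrist[279. 188.] 0.57 [ 0.622 -0.018] [ 0.62  -0.013  0.003] 0.004
1.65 [6.75009707e-01 5.65639016e-06 2.31274356e-01] [[ 2.50953538e-05  9.99999999e-01 -3.19495840e-05]
 [ 9.99999999e-01 -2.50945910e-05  2.38749422e-05]
 [ 2.38741404e-05 -3.19501831e-05 -9.99999999e-01]]
```

View pics/scene0.png

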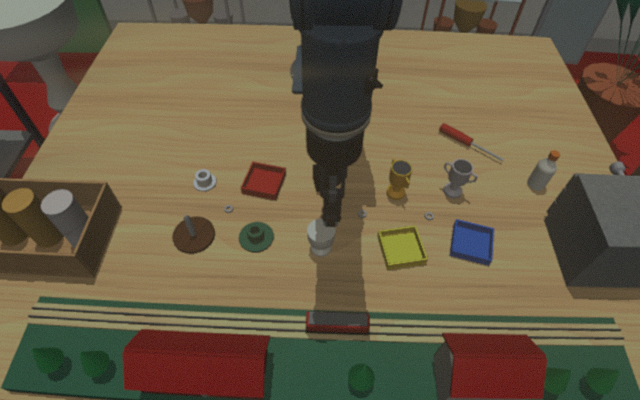

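View pics/wrist0.png

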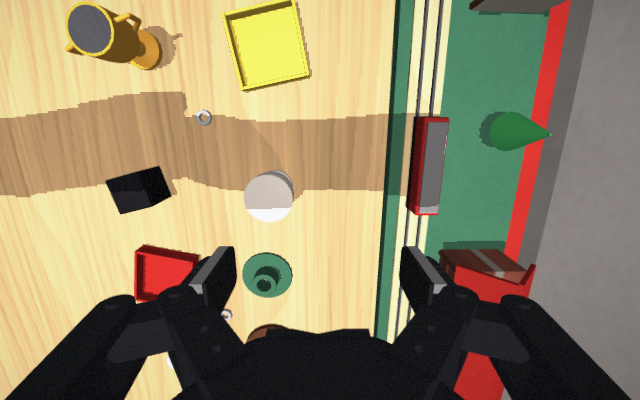

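View pics/side0.png

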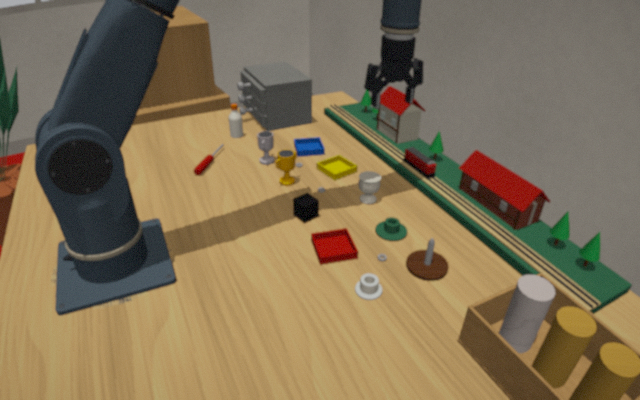

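Emit:
jog_arm([
  {"translation":[-20,20,5]},
  {"translation":[-45,50,10]},
  {"translation":[-75,85,20]},
  {"translation":[-100,115,30]},
  {"translation":[-115,140,40]},
  {"translation":[-125,150,50]},
  {"translation":[-125,150,50]},
  {"translation":[-125,150,50]},
], claw=-1)

```text
invalid input at $.commands[0]: expected keys translation, twist
```

```bash
cat >> h.py <<'E'
def look(tag,names):
    s=vision.snapshot("wrist");cv2.imwrite(f"pics/{tag}.png",s["img"])
    V=np.array(s["view"]);print("cam",np.round(-V[:3,:3].T@V[:3,3],3),"tcp",np.round(sensors.get_obs()["position"],4),sensors.get_obs()["time_s"])
    for n in names:
        L=vision.landmark_of(s,n)
        for l in L[:1]: print(n,np.round(l["centre"],1),round(l["confidence"],2),np.round(atz(l["centre"],s,0)[:2],4))
    return s
E
python3 -c "
from h import *
look('w1',N)"
```

```text
cam [0.676 0.071 0.373] tcp [0.675  0.     0.2313] 1.7
gold_cup [143.1  51.2] 0.72 [0.461  0.1549]
plinth [151.7 184.4] 0.89 [ 0.4454 -0.0133]
wide_riser [266.4 272.3] 0.85 [ 0.5983 -0.15  ]
yellow_bin [264.3  50.1] 0.88 [0.611  0.1543]
red_bin [167.3 271.9] 0.7 [ 0.4463 -0.1502]
spindle [271.6 347.2] 0.82 [ 0.5992 -0.2914]
urn [268.1  47.4] 0.66 [0.6158 0.1573]
```

View pics/w1.png

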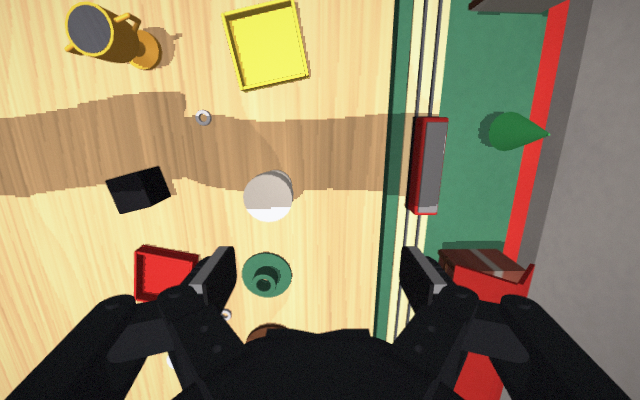

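Emit:
jog_arm([
  {"translation":[-20,20,5],"twist":0},
  {"translation":[-45,50,10],"twist":0},
  {"translation":[-75,85,20],"twist":0},
  {"translation":[-100,115,30],"twist":0},
  {"translation":[-115,140,40],"twist":0},
  {"translation":[-125,150,50],"twist":0},
  {"translation":[-125,150,50],"twist":0},
  {"translation":[-125,150,50],"twist":0},
], claw=-1)

```text
time_s: 2.87
position: [0.5502, 0.1503, 0.2821]
tool_rot: [[-0.001, 1.0, 0.002], [1.0, 0.001, 0.0], [0.0, 0.002, -1.0]]
contact_force: [-0.3, -0.8, -1.1]
finger_gap: 0.0856
grip_force: 0.0
```

```bash
python3 -c "
from h import *
look('w2',N)"
```

```text
cam [0.551 0.221 0.424] tcp [0.5505 0.1491 0.2814] 2.9167
gold_cup [261.  167.5] 0.93 [0.4646 0.1519]
silver_cup [250.9  67.8] 0.78 [0.4577 0.2932]
wide_riser [343.2 328.6] 0.91 [ 0.5994 -0.1472]
yellow_bin [357.2 166.8] 0.84 [0.6126 0.1531]
blue_bin [348.8  56.1] 0.8 [0.5949 0.3083]
red_bin [263.7 331.9] 0.97 [ 0.4521 -0.1548]
urn [359.2 264.8] 0.93 [ 0.623  -0.0151]
```

View pics/w2.png

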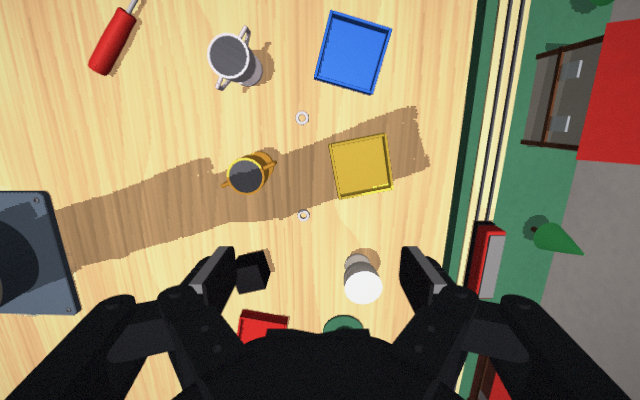

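```bash
cat >> h.py <<'E'
from scipy.optimize import minimize
def circ(r,z,n=24):
    a=np.linspace(0,2*np.pi,n,endpoint=False);return np.c_[r*np.cos(a),r*np.sin(a),0*a+z]
def box(a,b,z0,z1,y0=None):
    y0=-b if y0 is None else y0
    return np.array([[x,y,z] for x in(-a,a) for y in(y0,b) for z in(z0,z1)])
C=[np.r_[circ(.022,0),circ(.022,.006)],np.r_[circ(.005,0),circ(.005,.06)],np.r_[circ(.0235,.056),circ(.0235,.088)],
   np.r_[circ(.006,.044),circ(.0235,.056)]]+[box(.002,.0385,.048,.080,.02),box(.002,-.02,.048,.080,-.0385)]
B=[box(.042,.042,0,.022)]
rz=lambda R:[np.r_[circ(R,0),circ(R,.006)],np.r_[circ(.018,0),circ(.018,.03)]]
M=dict(gold_cup=C,silver_cup=C,plinth=[box(.0225,.0225,0,.05)],yellow_bin=B,blue_bin=B,red_bin=B,wide_riser=rz(.038),narrow_riser=rz(.027),
  spindle=[np.r_[circ(.045,0),circ(.045,.01)],np.r_[circ(.007,0),circ(.007,.066),circ(.002,.076)]])
def render(n,p,s):
    m=np.zeros((1600,2560),np.uint8);c,si=np.cos(p[2]),np.sin(p[2]);R=np.array([[c,-si,0],[si,c,0],[0,0,1]])
    z=p[3] if len(p)>3 else 0
    for P in M[n]:
        q=np.array([proj(R@v+[p[0],p[1],z],s) for v in P]);h=cv2.convexHull((q*4+1.5).astype(np.float32).reshape(-1,1,2))
        cv2.fillConvexPoly(m,np.round(h).astype(np.int32),255)
    return cv2.resize(m,(640,400),interpolation=cv2.INTER_AREA)/255.
def fit(n,shots,x0,yaws=(0,)):
    rs=[]
    for s in shots:
        L=vision.outline_of(s,n)
        for l in L[:1]:
            if l["confidence"]>.3 and np.hypot(*(np.array(l["centre"])-proj([x0[0],x0[1],.02],s)))<40: rs.append((s,l["region"].astype(float)))
    def cost(p):
        t=0
        for s,r in rs:
            m=render(n,[p[0]/1e3,p[1]/1e3,p[2]/30],s);t+=1-np.minimum(m,r).sum()/np.maximum(m,r).sum()
        return t/len(rs)
    best=min((minimize(cost,[x0[0]*1e3,x0[1]*1e3,y*30],method="Nelder-Mead",options=dict(initial_simplex=np.array([x0[0]*1e3,x0[1]*1e3,y*30])+np.array([[0,0,0],[6,0,0],[0,6,0],[0,0,8]]),maxiter=70,xatol=.2,fatol=1e-3)) for y in yaws),key=lambda r:r.fun)
    p=best.x;print(n,"views",len(rs),"mm",np.round(p[:2],1),"yaw deg",round(np.degrees(p[2]/30),1),"cost",round(best.fun,3));return p
E
python3 - <<'E'
from h import *
s=vision.snapshot("wrist");sc=vision.snapshot("scene");sd=vision.snapshot("side")
r=np.radians
for S in([s],[s,sc,sd]):
    fit("gold_cup",S,(.463,.154),[r(-62),r(-40)])
    fit("silver_cup",S,(.455,.290),[r(-31),r(-50)])
    fit("yellow_bin",S,(.613,.155),[r(10)])
    fit("blue_bin",S,(.60,.308),[r(-15)])
E
```

```text
gold_cup views 1 mm [462.3 155.8] yaw deg -67.0 cost 0.036
silver_cup views 1 mm [451.7 291.4] yaw deg -30.9 cost 0.069
yellow_bin views 1 mm [616.1 156.7] yaw deg 11.6 cost 0.045Traceback (most recent call last):
  File "<stdin>", line 8, in <module>
  File "h.py", line 57, in fit
    best=min((minimize(cost,[x0[0]*1e3,x0[1]*1e3,y*30],method="Nelder-Mead",options=dict(initial_simplex=np.array([x0[0]*1e3,x0[1]*1e3,y*30])+np.array([[0,0,0],[6,0,0],[0,6,0],[0,0,8]]),maxiter=70,xatol=.2,fatol=1e-3)) for y in yaws),key=lambda r:r.fun)
  File "h.py", line 57, in <genexpr>
    best=min((minimize(cost,[x0[0]*1e3,x0[1]*1e3,y*30],method="Nelder-Mead",options=dict(initial_simplex=np.array([x0[0]*1e3,x0[1]*1e3,y*30])+np.array([[0,0,0],[6,0,0],[0,6,0],[0,0,8]]),maxiter=70,xatol=.2,fatol=1e-3)) for y in yaws),key=lambda r:r.fun)
              ~~~~~~~~^^^^^^^^^^^^^^^^^^^^^^^^^^^^^^^^^^^^^^^^^^^^^^^^^^^^^^^^^^^^^^^^^^^^^^^^^^^^^^^^^^^^^^^^^^^^^^^^^^^^^^^^^^^^^^^^^^^^^^^^^^^^^^^^^^^^^^^^^^^^^^^^^^^^^^^^^^^^^^^^^^^^^^^^^^^^^^^^^^^^^^^^^^^^^^^^^^^^
    res = _minimize_neldermead(fun, x0, args, callback, bounds=bounds,
                               **options)
    fsim[k] = func(sim[k])
              ~~~~^^^^^^^^
    fx = function(np.copy(x), *(wrapper_args + args))
  File "h.py", line 56, in cost
    return t/len(rs)
           ~^~~~~~~~
ZeroDivisionError: division by zero
```

Emit:
jog_arm([
  {"translation":[0,-40,0],"twist":0},
  {"translation":[0,-80,0],"twist":0},
  {"translation":[0,-120,0],"twist":0},
  {"translation":[0,-160,0],"twist":0},
  {"translation":[0,-200,0],"twist":0},
  {"translation":[0,-240,0],"twist":0},
  {"translation":[0,-280,0],"twist":0},
  {"translation":[0,-320,0],"twist":0},
])

```text
time_s: 4.43
position: [0.5497, -0.1719, 0.2815]
tool_rot: [[-0.0, 1.0, 0.0], [1.0, 0.0, -0.0], [-0.0, 0.0, -1.0]]
contact_force: [0.3, 0.7, 0.9]
finger_gap: 0.0855
grip_force: 0.0
```

Emit:
jog_arm([
  {"translation":[0,-30,0],"twist":0},
  {"translation":[0,-60,0],"twist":0},
  {"translation":[0,-60,0],"twist":0},
  {"translation":[0,-60,0],"twist":0},
  {"translation":[0,-60,0],"twist":0},
  {"translation":[0,-60,0],"twist":0},
  {"translation":[0,-60,0],"twist":0},
  {"translation":[0,-60,0],"twist":0},
])

```text
time_s: 5.1
position: [0.5503, -0.2288, 0.2814]
tool_rot: [[-0.002, 1.0, 0.0], [1.0, 0.002, 0.0], [0.0, 0.0, -1.0]]
contact_force: [0.3, -0.0, 0.3]
finger_gap: 0.0855
grip_force: 0.0
```

```bash
python3 - <<'E'
from h import *
s=look('w3',N);sc=vision.snapshot("scene");sd=vision.snapshot("side")
r=np.radians
for S in([s],[s,sc,sd]):
    fit("wide_riser",S,(.6,-.15))
    fit("narrow_riser",S,(.451,-.295))
    fit("spindle",S,(.6,-.288))
    fit("red_bin",S,(.448,-.153),[r(-10),r(20)])
    fit("plinth",S,(.444,-.014),[r(20)])
E
```

```text
cam [ 0.551 -0.158  0.424] tcp [ 0.5503 -0.229   0.2814] 5.15
plinth [237.2  10.9] 0.78 [ 0.443  -0.0149]
wide_riser [349.8 116.4] 0.88 [ 0.5984 -0.1516]
narrow_riser [255.8 207.3] 0.63 [ 0.4526 -0.2913]
blue_bin [246.7 117.7] 0.66 [ 0.4472 -0.1535]
red_bin [251.7 118.9] 0.8 [ 0.4545 -0.1553]
spindle [347.  204.8] 0.79 [ 0.5984 -0.2869]
urn [368.9   8.5] 0.94 [ 0.6197 -0.012 ]
wide_riser views 1 mm [ 598.4 -152.7] yaw deg 9.0 cost 0.072
narrow_riser views 1 mm [ 453.1 -293.2] yaw deg 9.0 cost 0.133
spindle views 1 mm [ 600.8 -287.3] yaw deg -7.3 cost 0.056
red_bin views 1 mm [ 449.1 -153.3] yaw deg -11.0 cost 0.06
plinth views 1 mm [444.4 -12.6] yaw deg 13.9 cost 0.04
wide_riser views 3 mm [ 598.  -153.6] yaw deg 15.6 cost 0.072
narrow_riser views 3 mm [ 452.4 -294.4] yaw deg 11.6 cost 0.104
spindle views 2 mm [ 600.4 -287.6] yaw deg 12.8 cost 0.052
red_bin views 3 mm [ 447.9 -154.5] yaw deg -11.2 cost 0.063
plinth views 3 mm [443.2 -14.5] yaw deg 15.5 cost 0.09
```

View pics/w3.png

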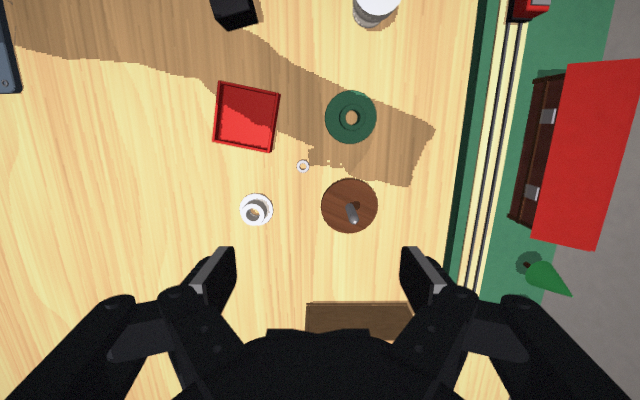

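Emit:
jog_arm([
  {"translation":[20,30,-10],"twist":0},
  {"translation":[35,55,-35],"twist":0},
  {"translation":[48,77,-70],"twist":0},
  {"translation":[48,77,-105],"twist":0},
  {"translation":[48,77,-140],"twist":0},
  {"translation":[48,77,-175],"twist":0},
  {"translation":[48,77,-200],"twist":0},
  {"translation":[48,77,-211],"twist":0},
])

```text
time_s: 7.42
position: [0.5961, -0.1524, 0.0667]
tool_rot: [[-0.0, 1.0, -0.005], [1.0, 0.0, 0.001], [0.001, -0.005, -1.0]]
contact_force: [-0.6, 0.1, -0.6]
finger_gap: 0.0856
grip_force: 0.0
```

```bash
python3 - <<'E'
from h import *
s=look('w4',["wide_riser","spindle"])
E
```

```text
cam [ 0.598 -0.081  0.209] tcp [ 0.596  -0.1524  0.0663] 7.4667
wide_riser [320.7 214.4] 0.96 [ 0.5991 -0.1529]
spindle [95.  19.2] 0.27 [ 0.4454 -0.0136]
```

View pics/w4.png

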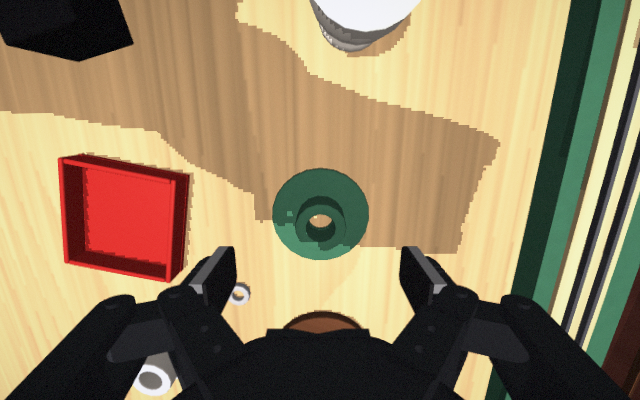

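Emit:
jog_arm([
  {"translation":[1,0,-15],"twist":0},
  {"translation":[1,0,-30],"twist":0},
  {"translation":[1,0,-42],"twist":0},
  {"translation":[1,0,-50],"twist":0},
  {"translation":[1,0,-56],"twist":0},
  {"translation":[1,0,-58],"twist":0},
  {"translation":[1,0,-58],"twist":0},
  {"translation":[1,0,-58],"twist":0},
])

```text
time_s: 8.23
position: [0.5994, -0.1531, 0.0128]
tool_rot: [[0.0, 1.0, 0.001], [1.0, -0.0, -0.0], [-0.0, 0.001, -1.0]]
contact_force: [-0.1, 0.5, -0.2]
finger_gap: 0.0856
grip_force: 0.0
```

Emit:
jog_arm([
  {"translation":[0,0,0],"twist":0},
  {"translation":[0,0,0],"twist":0},
  {"translation":[0,0,0],"twist":0},
  {"translation":[0,0,0],"twist":0},
  {"translation":[0,0,0],"twist":0},
  {"translation":[0,0,0],"twist":0},
  {"translation":[0,0,0],"twist":0},
  {"translation":[0,0,0],"twist":0},
], claw=1)

```text
time_s: 8.9
position: [0.5992, -0.153, 0.013]
tool_rot: [[0.0, 1.0, 0.001], [1.0, -0.0, -0.0], [-0.0, 0.001, -1.0]]
contact_force: [-1.7, 0.3, 6.9]
finger_gap: 0.0336
grip_force: 59.3
```

Emit:
jog_arm([
  {"translation":[0,0,15],"twist":0},
  {"translation":[0,0,40],"twist":0},
  {"translation":[0,0,75],"twist":0},
  {"translation":[0,-25,95],"twist":0},
  {"translation":[1,-60,95],"twist":0},
  {"translation":[1,-95,95],"twist":0},
  {"translation":[1,-122,95],"twist":0},
  {"translation":[1,-134,95],"twist":0},
])

```text
time_s: 9.57
position: [0.5986, -0.2925, 0.1076]
tool_rot: [[0.005, 1.0, -0.0], [1.0, -0.005, -0.003], [-0.003, -0.0, -1.0]]
contact_force: [-0.2, -0.8, -0.5]
finger_gap: 0.034
grip_force: 60.0
```

Emit:
jog_arm([
  {"translation":[0,0,0],"twist":0},
  {"translation":[0,0,0],"twist":0},
  {"translation":[0,0,0],"twist":0},
  {"translation":[0,0,0],"twist":0},
  {"translation":[0,0,-3],"twist":0},
  {"translation":[0,0,-6],"twist":0},
  {"translation":[0,0,-9],"twist":0},
  {"translation":[0,0,-9],"twist":0},
])

```text
time_s: 10.23
position: [0.5997, -0.2864, 0.0974]
tool_rot: [[-0.001, 1.0, -0.001], [1.0, 0.001, 0.001], [0.001, -0.001, -1.0]]
contact_force: [-0.2, -0.2, -1.2]
finger_gap: 0.0334
grip_force: 60.0
```

```bash
python3 - <<'E'
from h import *
s=look('w5',[])
c=vision.snapshot("side");q=proj([.6,-.288,.07],c);x,y=q.astype(int);i=c["img"][max(0,y-60):y+60,max(0,x-80):x+80]
a=cv2.resize(i,None,fx=4,fy=4);b=cv2.resize(s["img"],(400,250))
cv2.imwrite("pics/c5.png",np.vstack([a[:350],np.pad(b,((0,0),(0,240),(0,0)))]))
E
```

```text
cam [ 0.601 -0.215  0.24 ] tcp [ 0.5998 -0.2866  0.0977] 10.2833
```

View pics/c5.png

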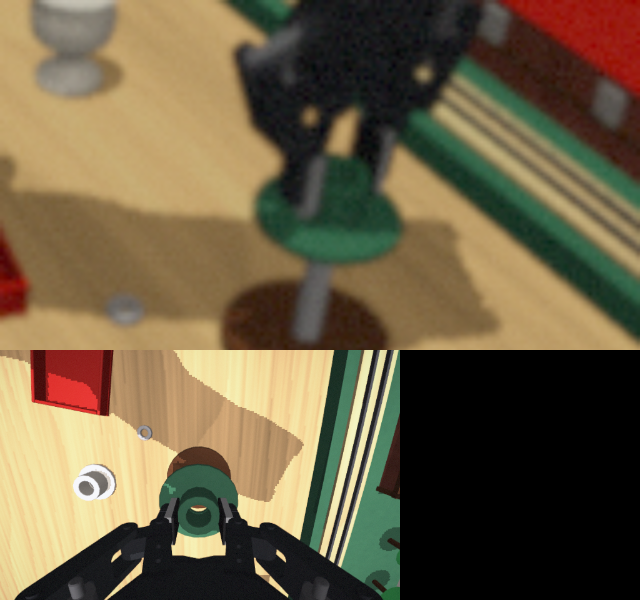

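Emit:
jog_arm([
  {"translation":[0,0,-2],"twist":0},
  {"translation":[0,0,-5],"twist":0},
  {"translation":[0,0,-8],"twist":0},
  {"translation":[0,0,-11],"twist":0},
  {"translation":[0,0,-14],"twist":0},
  {"translation":[0,0,-17],"twist":0},
  {"translation":[0,0,-20],"twist":0},
  {"translation":[0,0,-22],"twist":0},
])

```text
time_s: 11.0
position: [0.5999, -0.287, 0.0758]
tool_rot: [[-0.0, 1.0, -0.0], [1.0, 0.0, 0.0], [0.0, -0.0, -1.0]]
contact_force: [-0.9, 0.0, -0.8]
finger_gap: 0.0338
grip_force: 60.0
```

Emit:
jog_arm([
  {"translation":[0,0,-8],"twist":0},
  {"translation":[0,0,-17],"twist":0},
  {"translation":[0,0,-26],"twist":0},
  {"translation":[0,0,-35],"twist":0},
  {"translation":[0,0,-43],"twist":0},
  {"translation":[0,0,-49],"twist":0},
  {"translation":[0,0,-51],"twist":0},
  {"translation":[0,0,-51],"twist":0},
])

```text
time_s: 11.67
position: [0.5997, -0.2868, 0.0245]
tool_rot: [[0.0, 1.0, -0.001], [1.0, -0.0, 0.0], [0.0, -0.001, -1.0]]
contact_force: [-0.5, 1.0, -1.8]
finger_gap: 0.0339
grip_force: 60.0
```

Emit:
jog_arm([
  {"translation":[0,0,0],"twist":0},
  {"translation":[0,0,0],"twist":0},
  {"translation":[0,0,0],"twist":0},
  {"translation":[0,0,0],"twist":0},
  {"translation":[0,0,0],"twist":0},
  {"translation":[0,0,0],"twist":0},
  {"translation":[0,0,5],"twist":0},
  {"translation":[0,0,15],"twist":0},
], claw=-1)

```text
time_s: 12.33
position: [0.5993, -0.2866, 0.0398]
tool_rot: [[-0.0, 1.0, -0.002], [1.0, 0.0, 0.001], [0.001, -0.002, -1.0]]
contact_force: [0.3, -0.1, -0.1]
finger_gap: 0.0854
grip_force: 0.0
```

Emit:
jog_arm([
  {"translation":[0,0,25],"twist":0},
  {"translation":[0,0,55],"twist":0},
  {"translation":[-5,0,75],"twist":0},
  {"translation":[-40,-2,80],"twist":0},
  {"translation":[-80,-4,75],"twist":0},
  {"translation":[-115,-6,60],"twist":0},
  {"translation":[-140,-7,45],"twist":0},
  {"translation":[-147,-7,30],"twist":0},
])

```text
time_s: 13.0
position: [0.4484, -0.295, 0.0713]
tool_rot: [[0.003, 1.0, -0.002], [1.0, -0.003, -0.001], [-0.001, -0.002, -1.0]]
contact_force: [0.2, -0.9, -0.1]
finger_gap: 0.0851
grip_force: 0.0
```

Emit:
jog_arm([
  {"translation":[0,0,0],"twist":0},
  {"translation":[0,0,0],"twist":0},
  {"translation":[0,0,0],"twist":0},
  {"translation":[0,0,0],"twist":0},
  {"translation":[0,0,0],"twist":0},
  {"translation":[0,0,0],"twist":0},
  {"translation":[0,0,0],"twist":0},
  {"translation":[0,0,0],"twist":0},
])

```text
time_s: 13.67
position: [0.4533, -0.2939, 0.0704]
tool_rot: [[-0.0, 1.0, 0.0], [1.0, 0.0, -0.0], [-0.0, 0.0, -1.0]]
contact_force: [0.5, -0.4, -0.8]
finger_gap: 0.0855
grip_force: 0.0
```

```bash
python3 - <<'E'
from h import *
s=look('w6',["narrow_riser","spindle","wide_riser"])
fit("narrow_riser",[s],(.4527,-.294))
E
```

```text
cam [ 0.454 -0.223  0.213] tcp [ 0.4532 -0.294   0.0704] 13.7167
wide_riser [506.2 205.9] 0.9 [ 0.6073 -0.2887]
narrow_riser views 1 mm [ 453.2 -293.3] yaw deg 4.6 cost 0.115
```

View pics/w6.png

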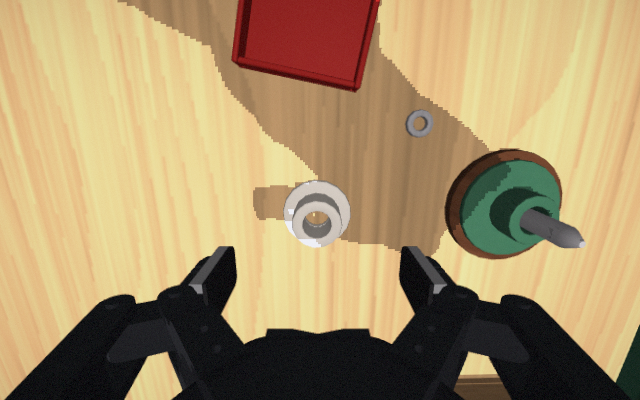

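Wide riser sits on the disc (around 505,205); the narrow one is centred below (317,215). Descend to TCP 0.012 and grip.

Emit:
jog_arm([
  {"translation":[0,0,-15],"twist":0},
  {"translation":[0,0,-30],"twist":0},
  {"translation":[0,0,-42],"twist":0},
  {"translation":[0,0,-50],"twist":0},
  {"translation":[0,0,-56],"twist":0},
  {"translation":[0,0,-58],"twist":0},
  {"translation":[0,0,-58],"twist":0},
  {"translation":[0,0,-58],"twist":0},
])

```text
time_s: 14.58
position: [0.4532, -0.2942, 0.0126]
tool_rot: [[0.0, 1.0, 0.0], [1.0, -0.0, -0.0], [-0.0, 0.0, -1.0]]
contact_force: [-0.7, -0.2, 0.2]
finger_gap: 0.0854
grip_force: 0.0
```

Emit:
jog_arm([
  {"translation":[0,0,0],"twist":0},
  {"translation":[0,0,0],"twist":0},
  {"translation":[0,0,0],"twist":0},
  {"translation":[0,0,0],"twist":0},
  {"translation":[0,0,0],"twist":0},
  {"translation":[0,0,0],"twist":0},
  {"translation":[0,0,0],"twist":0},
  {"translation":[0,0,0],"twist":0},
], claw=1)

```text
time_s: 15.25
position: [0.4532, -0.2941, 0.013]
tool_rot: [[0.0, 1.0, 0.001], [1.0, -0.0, -0.0], [-0.0, 0.001, -1.0]]
contact_force: [-0.3, 2.3, 7.9]
finger_gap: 0.0337
grip_force: 58.9
```

Emit:
jog_arm([
  {"translation":[0,0,15],"twist":0},
  {"translation":[0,0,45],"twist":0},
  {"translation":[5,0,80],"twist":0},
  {"translation":[30,2,95],"twist":0},
  {"translation":[65,4,95],"twist":0},
  {"translation":[105,6,95],"twist":0},
  {"translation":[135,7,95],"twist":0},
  {"translation":[147,7,95],"twist":0},
])

```text
time_s: 15.92
position: [0.6048, -0.2849, 0.1074]
tool_rot: [[-0.003, 1.0, 0.003], [1.0, 0.003, 0.001], [0.001, 0.003, -1.0]]
contact_force: [-0.5, 1.2, -1.0]
finger_gap: 0.0339
grip_force: 60.0
```

Emit:
jog_arm([
  {"translation":[0,0,0],"twist":0},
  {"translation":[0,0,0],"twist":0},
  {"translation":[0,0,0],"twist":0},
  {"translation":[0,0,0],"twist":0},
  {"translation":[0,0,-5],"twist":0},
  {"translation":[0,0,-10],"twist":0},
  {"translation":[0,0,-15],"twist":0},
  {"translation":[0,0,-20],"twist":0},
])

```text
time_s: 16.58
position: [0.5996, -0.287, 0.0866]
tool_rot: [[0.0, 1.0, -0.0], [1.0, -0.0, 0.0], [0.0, -0.0, -1.0]]
contact_force: [-0.4, -0.7, -1.0]
finger_gap: 0.0337
grip_force: 60.0
```

Emit:
jog_arm([
  {"translation":[0,0,-4],"twist":0},
  {"translation":[0,0,-8],"twist":0},
  {"translation":[0,0,-13],"twist":0},
  {"translation":[0,0,-18],"twist":0},
  {"translation":[0,0,-24],"twist":0},
  {"translation":[0,0,-29],"twist":0},
  {"translation":[0,0,-32],"twist":0},
  {"translation":[0,0,-32],"twist":0},
])

```text
time_s: 17.25
position: [0.5996, -0.2868, 0.0543]
tool_rot: [[-0.0, 1.0, -0.001], [1.0, 0.0, 0.001], [0.001, -0.001, -1.0]]
contact_force: [0.2, 0.8, -0.9]
finger_gap: 0.0339
grip_force: 60.0
```

Emit:
jog_arm([
  {"translation":[0,0,0],"twist":0},
  {"translation":[0,0,0],"twist":0},
  {"translation":[0,0,0],"twist":0},
  {"translation":[0,0,0],"twist":0},
  {"translation":[0,0,0],"twist":0},
  {"translation":[0,0,0],"twist":0},
  {"translation":[0,0,5],"twist":0},
  {"translation":[0,0,25],"twist":0},
], claw=-1)

```text
time_s: 17.92
position: [0.5983, -0.2861, 0.078]
tool_rot: [[-0.0, 1.0, -0.005], [1.0, 0.0, 0.002], [0.002, -0.005, -1.0]]
contact_force: [0.5, -0.0, -0.4]
finger_gap: 0.0856
grip_force: 0.0
```

Emit:
jog_arm([
  {"translation":[0,0,25],"twist":0},
  {"translation":[-15,25,50],"twist":0.03},
  {"translation":[-35,60,60],"twist":0.06},
  {"translation":[-58,96,60],"twist":0.1},
  {"translation":[-78,132,60],"twist":0.13},
  {"translation":[-98,168,60],"twist":0.17},
  {"translation":[-118,204,55],"twist":0.21},
  {"translation":[-138,240,45],"twist":0.257},
])

```text
time_s: 18.58
position: [0.4619, -0.0462, 0.1267]
tool_rot: [[-0.256, 0.967, 0.003], [0.967, 0.256, 0.0], [-0.001, 0.003, -1.0]]
contact_force: [1.5, 1.1, -0.9]
finger_gap: 0.0852
grip_force: 0.0
```

Emit:
jog_arm([
  {"translation":[-18,33,-10],"twist":0},
  {"translation":[-18,33,-20],"twist":0},
  {"translation":[-18,33,-25],"twist":0},
  {"translation":[-18,33,-30],"twist":0},
  {"translation":[-18,33,-30],"twist":0},
  {"translation":[-18,33,-30],"twist":0},
  {"translation":[-18,33,-30],"twist":0},
  {"translation":[-18,33,-30],"twist":0},
])

```text
time_s: 19.25
position: [0.4448, -0.0153, 0.0957]
tool_rot: [[-0.253, 0.968, 0.001], [0.968, 0.253, -0.0], [-0.0, 0.001, -1.0]]
contact_force: [0.1, 0.7, -0.5]
finger_gap: 0.0857
grip_force: 0.0
```

```bash
python3 - <<'E'
from h import *
s=look('w7',["plinth"])
fit("plinth",[s],(.444,-.0135),[.257])
c=vision.snapshot("side");q=proj([.6,-.288,.04],c);x,y=q.astype(int);i=c["img"][y-30:y+30,x-40:x+40]
cv2.imwrite("pics/c7.png",np.vstack([cv2.resize(i,(400,300)),cv2.resize(s["img"],(400,250))]))
E
```

```text
cam [0.428 0.053 0.238] tcp [ 0.4447 -0.0152  0.0957] 19.3
plinth [315.  198.9] 0.68 [ 0.4427 -0.0121]
plinth views 1 mm [443.8 -13.2] yaw deg 13.0 cost 0.048
```

View pics/c7.png

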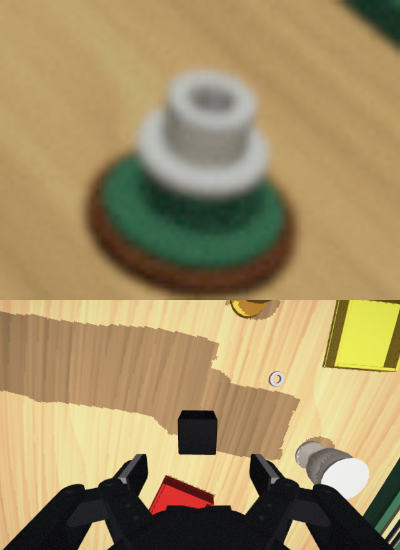

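Emit:
jog_arm([
  {"translation":[-1,2,-18],"twist":-0.02},
  {"translation":[-1,2,-36],"twist":-0.02},
  {"translation":[-1,2,-52],"twist":-0.02},
  {"translation":[-1,2,-63],"twist":-0.02},
  {"translation":[-1,2,-70],"twist":-0.02},
  {"translation":[-1,2,-72],"twist":-0.02},
  {"translation":[-1,2,-72],"twist":-0.02},
  {"translation":[-1,2,-72],"twist":-0.02},
])

```text
time_s: 20.12
position: [0.4436, -0.0126, 0.0239]
tool_rot: [[-0.235, 0.972, 0.0], [0.972, 0.235, -0.0], [-0.0, 0.0, -1.0]]
contact_force: [-0.1, 0.1, 0.4]
finger_gap: 0.0855
grip_force: 0.0
```

Emit:
jog_arm([
  {"translation":[0,0,0],"twist":0},
  {"translation":[0,0,0],"twist":0},
  {"translation":[0,0,0],"twist":0},
  {"translation":[0,0,0],"twist":0},
  {"translation":[0,0,0],"twist":0},
  {"translation":[0,0,0],"twist":0},
  {"translation":[0,0,0],"twist":0},
  {"translation":[0,0,0],"twist":0},
], claw=1)

```text
time_s: 20.78
position: [0.4435, -0.0126, 0.024]
tool_rot: [[-0.235, 0.972, 0.001], [0.972, 0.235, 0.0], [-0.0, 0.001, -1.0]]
contact_force: [-0.8, 0.1, 9.0]
finger_gap: 0.0439
grip_force: 60.7
```

Emit:
jog_arm([
  {"translation":[0,0,15],"twist":0},
  {"translation":[0,0,35],"twist":-0.03},
  {"translation":[0,-10,55],"twist":-0.1},
  {"translation":[1,-40,60],"twist":-0.2},
  {"translation":[2,-75,60],"twist":-0.3},
  {"translation":[3,-110,60],"twist":-0.38},
  {"translation":[4,-132,60],"twist":-0.43},
  {"translation":[4,-140,60],"twist":-0.43},
])

```text
time_s: 21.45
position: [0.4469, -0.1566, 0.0837]
tool_rot: [[0.199, 0.98, 0.0], [0.98, -0.199, -0.002], [-0.002, 0.001, -1.0]]
contact_force: [-0.0, -0.5, -3.0]
finger_gap: 0.0439
grip_force: 63.1
```

Emit:
jog_arm([
  {"translation":[0,0,0],"twist":0},
  {"translation":[0,0,0],"twist":0},
  {"translation":[0,0,-15],"twist":0},
  {"translation":[0,0,-30],"twist":0},
  {"translation":[0,0,-42],"twist":0},
  {"translation":[0,0,-50],"twist":0},
  {"translation":[0,0,-54],"twist":0},
  {"translation":[0,0,-54],"twist":0},
])

```text
time_s: 22.12
position: [0.4472, -0.1514, 0.0289]
tool_rot: [[0.19, 0.982, -0.001], [0.982, -0.19, 0.001], [0.001, -0.001, -1.0]]
contact_force: [-0.2, 1.2, -3.0]
finger_gap: 0.0435
grip_force: 63.1
```

Emit:
jog_arm([
  {"translation":[0,0,0],"twist":0},
  {"translation":[0,0,0],"twist":0},
  {"translation":[0,0,0],"twist":0},
  {"translation":[0,0,0],"twist":0},
  {"translation":[0,0,0],"twist":0},
  {"translation":[0,0,15],"twist":0},
  {"translation":[0,0,45],"twist":0},
  {"translation":[0,0,80],"twist":-0.05},
], claw=-1)

```text
time_s: 22.78
position: [0.4461, -0.1524, 0.1094]
tool_rot: [[0.24, 0.971, -0.003], [0.971, -0.24, 0.001], [0.0, -0.004, -1.0]]
contact_force: [0.9, -0.3, -0.2]
finger_gap: 0.0853
grip_force: 0.0
```

Emit:
jog_arm([
  {"translation":[0,20,30],"twist":-0.1},
  {"translation":[2,60,50],"twist":-0.21},
  {"translation":[4,100,50],"twist":-0.32},
  {"translation":[6,140,50],"twist":-0.43},
  {"translation":[8,180,50],"twist":-0.54},
  {"translation":[10,220,50],"twist":-0.65},
  {"translation":[12,260,50],"twist":-0.76},
  {"translation":[14,295,50],"twist":-0.88},
])

```text
time_s: 23.45
position: [0.461, 0.1452, 0.1598]
tool_rot: [[0.903, 0.429, 0.0], [0.429, -0.903, 0.001], [0.001, -0.001, -1.0]]
contact_force: [0.7, 0.0, -0.2]
finger_gap: 0.0854
grip_force: 0.0
```

Emit:
jog_arm([
  {"translation":[1,12,-10],"twist":0},
  {"translation":[1,12,-15],"twist":0},
  {"translation":[1,12,-20],"twist":0},
  {"translation":[1,12,-20],"twist":0},
  {"translation":[1,12,-20],"twist":0},
  {"translation":[1,12,-20],"twist":0},
  {"translation":[1,12,-20],"twist":0},
  {"translation":[1,12,-20],"twist":0},
])

```text
time_s: 24.12
position: [0.4626, 0.1537, 0.1398]
tool_rot: [[0.902, 0.432, 0.001], [0.432, -0.902, 0.0], [0.001, -0.0, -1.0]]
contact_force: [-0.2, -0.2, -0.2]
finger_gap: 0.0859
grip_force: 0.0
```

```bash
python3 - <<'E'
from h import *
s=look('w8',["gold_cup"]);sc=vision.snapshot("scene")
fit("gold_cup",[s],(.4623,.1555),[-1.13])
fit("plinth",[sc],(.447,-.152),[-.2])
o=sensors.get_obs();print(o["tool_rot"],o["q"][6])
E
```

```text
cam [0.527 0.185 0.282] tcp [0.4626 0.1539 0.1398] 24.1667
gold_cup [315.4 190.3] 0.61 [0.4629 0.1564]
gold_cup views 1 mm [462.8 155.5] yaw deg -67.2 cost 0.044
plinth views 1 mm [ 442.8 -153.7] yaw deg -10.8 cost 0.071
[[ 9.01445380e-01  4.32892833e-01  1.51955711e-04]
 [ 4.32892809e-01 -9.01445389e-01  1.64314356e-04]
 [ 2.08110282e-04 -8.23398823e-05 -9.99999975e-01]] -1.277306901074143
```

View pics/w8.png

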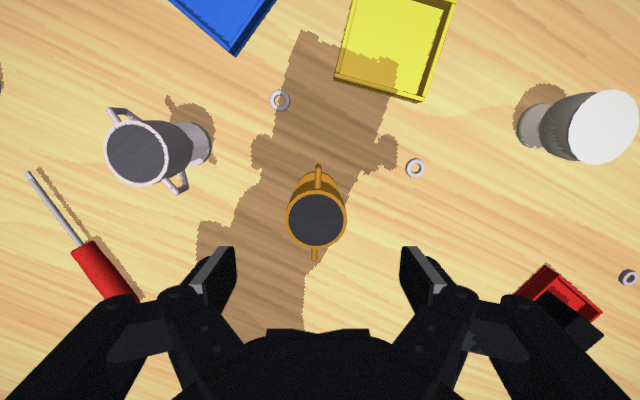

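Emit:
jog_arm([
  {"translation":[0,2,-18],"twist":-0.03},
  {"translation":[0,2,-38],"twist":-0.03},
  {"translation":[0,2,-58],"twist":-0.03},
  {"translation":[0,2,-73],"twist":-0.03},
  {"translation":[0,2,-82],"twist":-0.03},
  {"translation":[0,2,-86],"twist":-0.03},
  {"translation":[0,2,-86],"twist":-0.03},
  {"translation":[0,2,-86],"twist":-0.03},
])

```text
time_s: 25.03
position: [0.4626, 0.1564, 0.0539]
tool_rot: [[0.914, 0.406, 0.0], [0.406, -0.914, 0.0], [0.0, 0.0, -1.0]]
contact_force: [0.6, 0.1, 0.1]
finger_gap: 0.0854
grip_force: 0.0
```

Emit:
jog_arm([
  {"translation":[0,0,0],"twist":0},
  {"translation":[0,0,0],"twist":0},
  {"translation":[0,0,0],"twist":0},
  {"translation":[0,0,0],"twist":0},
  {"translation":[0,0,0],"twist":0},
  {"translation":[0,0,0],"twist":0},
  {"translation":[0,0,0],"twist":0},
  {"translation":[0,0,0],"twist":0},
], claw=1)

```text
time_s: 25.7
position: [0.4628, 0.1565, 0.0543]
tool_rot: [[0.914, 0.406, 0.001], [0.406, -0.914, 0.001], [0.002, -0.0, -1.0]]
contact_force: [-1.0, -0.9, 8.1]
finger_gap: 0.0459
grip_force: 60.0
```

Emit:
jog_arm([
  {"translation":[0,0,10],"twist":0},
  {"translation":[0,0,30],"twist":0},
  {"translation":[10,0,48],"twist":0},
  {"translation":[40,0,50],"twist":0},
  {"translation":[75,0,50],"twist":0},
  {"translation":[110,1,50],"twist":0},
  {"translation":[140,1,50],"twist":0},
  {"translation":[154,1,50],"twist":0},
])

```text
time_s: 26.37
position: [0.6199, 0.1571, 0.1036]
tool_rot: [[0.914, 0.405, 0.003], [0.405, -0.914, -0.0], [0.002, 0.001, -1.0]]
contact_force: [0.3, 1.0, -1.9]
finger_gap: 0.0456
grip_force: 61.9
```

Emit:
jog_arm([
  {"translation":[0,0,0],"twist":0},
  {"translation":[0,0,0],"twist":0},
  {"translation":[0,0,-12],"twist":0},
  {"translation":[0,0,-24],"twist":0},
  {"translation":[0,0,-34],"twist":0},
  {"translation":[0,0,-41],"twist":0},
  {"translation":[0,0,-45],"twist":0},
  {"translation":[0,0,-45],"twist":0},
])

```text
time_s: 27.03
position: [0.6158, 0.1575, 0.0585]
tool_rot: [[0.914, 0.406, -0.001], [0.406, -0.914, 0.0], [-0.001, -0.001, -1.0]]
contact_force: [-1.7, -0.0, 1.1]
finger_gap: 0.0457
grip_force: 62.2
```

Emit:
jog_arm([
  {"translation":[0,0,0],"twist":0},
  {"translation":[0,0,0],"twist":0},
  {"translation":[0,0,0],"twist":0},
  {"translation":[0,0,0],"twist":0},
  {"translation":[0,0,0],"twist":0},
  {"translation":[0,0,15],"twist":0},
  {"translation":[0,0,45],"twist":0},
  {"translation":[0,0,80],"twist":0},
], claw=-1)

```text
time_s: 27.7
position: [0.615, 0.1571, 0.1376]
tool_rot: [[0.914, 0.406, -0.004], [0.406, -0.914, -0.001], [-0.004, -0.0, -1.0]]
contact_force: [0.9, 1.3, 0.4]
finger_gap: 0.0852
grip_force: 0.0
```

Emit:
jog_arm([
  {"translation":[-20,16,0],"twist":0.08},
  {"translation":[-45,37,0],"twist":0.18},
  {"translation":[-70,58,0],"twist":0.28},
  {"translation":[-95,79,0],"twist":0.38},
  {"translation":[-120,100,0],"twist":0.48},
  {"translation":[-145,120,0],"twist":0.57},
  {"translation":[-164,134,0],"twist":0.61},
  {"translation":[-164,134,0],"twist":0.61},
])

```text
time_s: 28.37
position: [0.4479, 0.2953, 0.1384]
tool_rot: [[0.509, 0.861, -0.003], [0.861, -0.509, 0.002], [0.0, -0.003, -1.0]]
contact_force: [-1.2, -0.1, -0.9]
finger_gap: 0.0851
grip_force: 0.0
```

Emit:
jog_arm([
  {"translation":[0,0,0],"twist":0},
  {"translation":[0,0,0],"twist":0},
  {"translation":[0,0,0],"twist":0},
  {"translation":[0,0,0],"twist":0},
  {"translation":[0,0,0],"twist":0},
  {"translation":[0,0,0],"twist":0},
  {"translation":[0,0,0],"twist":0},
  {"translation":[0,0,0],"twist":0},
])

```text
time_s: 29.03
position: [0.4525, 0.2913, 0.1384]
tool_rot: [[0.517, 0.856, 0.0], [0.856, -0.517, 0.0], [0.0, 0.0, -1.0]]
contact_force: [0.3, -0.1, 0.4]
finger_gap: 0.0853
grip_force: 0.0
```

```bash
python3 - <<'E'
from h import *
s=look('w9',["silver_cup","blue_bin"]);sc=vision.snapshot("scene")
fit("silver_cup",[s],(.452,.2914),[-.54])
fit("blue_bin",[s],(.598,.308),[-.26])
fit("gold_cup",[sc],(.616,.1575),[-1.13])
o=sensors.get_obs();print(o["tool_rot"][0])
E
```

```text
cam [0.49  0.352 0.281] tcp [0.4524 0.2913 0.1384] 29.0833
silver_cup [319.5 189.4] 0.81 [0.4559 0.2921]
blue_bin [431.6 102.3] 0.59 [0.5926 0.3102]
silver_cup views 1 mm [452.  291.1] yaw deg -31.0 cost 0.035
blue_bin views 1 mm [596.3 308.3] yaw deg -15.0 cost 0.021
gold_cup views 1 mm [611.9 155.5] yaw deg -67.3 cost 0.052
[ 5.16685839e-01  8.56175065e-01 -3.97477371e-05]
```

View pics/w9.png

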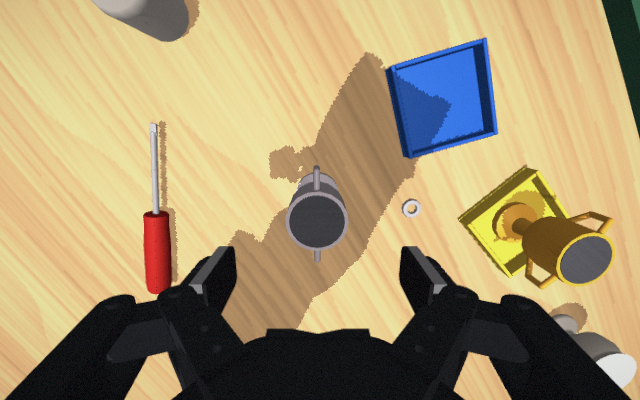

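Gold cup stands in the yellow bin; the silver cup is centred (317,215) with its handles aligned. Blue bin at (597,308): shift (+145,+17).

Emit:
jog_arm([
  {"translation":[0,0,-18],"twist":0},
  {"translation":[0,0,-38],"twist":0},
  {"translation":[0,0,-57],"twist":0},
  {"translation":[0,0,-72],"twist":0},
  {"translation":[0,0,-80],"twist":0},
  {"translation":[0,0,-84],"twist":0},
  {"translation":[0,0,-84],"twist":0},
  {"translation":[0,0,-84],"twist":0},
])

```text
time_s: 30.05
position: [0.4527, 0.2915, 0.0549]
tool_rot: [[0.517, 0.856, 0.0], [0.856, -0.517, 0.0], [0.0, 0.0, -1.0]]
contact_force: [-0.7, 0.5, 1.1]
finger_gap: 0.0853
grip_force: 0.0
```

Emit:
jog_arm([
  {"translation":[0,0,0],"twist":0},
  {"translation":[0,0,0],"twist":0},
  {"translation":[0,0,0],"twist":0},
  {"translation":[0,0,0],"twist":0},
  {"translation":[0,0,0],"twist":0},
  {"translation":[0,0,0],"twist":0},
  {"translation":[0,0,0],"twist":0},
  {"translation":[0,0,0],"twist":0},
], claw=1)

```text
time_s: 30.72
position: [0.4527, 0.2917, 0.0554]
tool_rot: [[0.517, 0.856, 0.001], [0.856, -0.517, 0.001], [0.001, 0.0, -1.0]]
contact_force: [-2.0, -0.6, 7.8]
finger_gap: 0.0457
grip_force: 60.5
```

Emit:
jog_arm([
  {"translation":[0,0,10],"twist":0},
  {"translation":[0,0,30],"twist":0},
  {"translation":[10,1,48],"twist":0},
  {"translation":[40,5,50],"twist":0},
  {"translation":[75,9,50],"twist":0},
  {"translation":[110,13,50],"twist":0},
  {"translation":[135,16,50],"twist":0},
  {"translation":[145,17,50],"twist":0},
])

```text
time_s: 31.38
position: [0.6012, 0.3078, 0.1052]
tool_rot: [[0.518, 0.855, 0.003], [0.855, -0.518, -0.0], [0.001, 0.002, -1.0]]
contact_force: [-0.6, 0.3, -1.7]
finger_gap: 0.0459
grip_force: 61.8
```

Emit:
jog_arm([
  {"translation":[0,0,0],"twist":0},
  {"translation":[0,0,0],"twist":0},
  {"translation":[0,0,-12],"twist":0},
  {"translation":[0,0,-24],"twist":0},
  {"translation":[0,0,-34],"twist":0},
  {"translation":[0,0,-41],"twist":0},
  {"translation":[0,0,-45],"twist":0},
  {"translation":[0,0,-45],"twist":0},
])

```text
time_s: 32.05
position: [0.5966, 0.3086, 0.0595]
tool_rot: [[0.516, 0.856, -0.001], [0.856, -0.516, 0.0], [-0.0, -0.001, -1.0]]
contact_force: [-3.8, 0.5, 4.2]
finger_gap: 0.0457
grip_force: 62.4
```

Emit:
jog_arm([
  {"translation":[0,0,0],"twist":0},
  {"translation":[0,0,0],"twist":0},
  {"translation":[0,0,0],"twist":0},
  {"translation":[0,0,0],"twist":0},
  {"translation":[0,0,0],"twist":0},
  {"translation":[0,0,15],"twist":0},
  {"translation":[0,0,45],"twist":0},
  {"translation":[0,0,80],"twist":0},
], claw=-1)

```text
time_s: 32.72
position: [0.5961, 0.3078, 0.1384]
tool_rot: [[0.517, 0.856, -0.004], [0.856, -0.517, -0.002], [-0.004, -0.002, -1.0]]
contact_force: [-0.0, 1.0, -0.1]
finger_gap: 0.0859
grip_force: 0.0
```

Emit:
jog_arm([
  {"translation":[0,0,40],"twist":0.05},
  {"translation":[0,-20,80],"twist":0.12},
  {"translation":[-8,-55,100],"twist":0.2},
  {"translation":[-16,-95,110],"twist":0.3},
  {"translation":[-24,-135,110],"twist":0.4},
  {"translation":[-32,-175,110],"twist":0.5},
  {"translation":[-40,-215,110],"twist":0.54},
  {"translation":[-48,-255,110],"twist":0.54},
])

```text
time_s: 33.38
position: [0.5486, 0.0513, 0.2498]
tool_rot: [[0.0, 1.0, 0.001], [1.0, -0.0, 0.0], [0.0, 0.001, -1.0]]
contact_force: [0.6, -0.8, 0.3]
finger_gap: 0.0853
grip_force: 0.0
```

Emit:
jog_arm([
  {"translation":[-5,-40,0],"twist":0},
  {"translation":[-10,-80,0],"twist":0},
  {"translation":[-15,-120,0],"twist":0},
  {"translation":[-20,-160,0],"twist":0},
  {"translation":[-20,-200,0],"twist":0},
  {"translation":[-20,-240,0],"twist":0},
  {"translation":[-20,-253,0],"twist":0},
  {"translation":[-20,-253,0],"twist":0},
])

```text
time_s: 34.05
position: [0.5283, -0.2047, 0.2495]
tool_rot: [[0.01, 1.0, -0.0], [1.0, -0.01, -0.002], [-0.002, -0.0, -1.0]]
contact_force: [0.3, 0.5, -0.9]
finger_gap: 0.0852
grip_force: 0.0
```

```bash
python3 - <<'E'
from h import *
s=look('w10',["urn"]);c=vision.snapshot("side");sc=vision.snapshot("scene")
M["stack"]=[np.r_[circ(.027,.04),circ(.027,.046)],np.r_[circ(.018,.04),circ(.018,.07)]]
oo=vision.outline_of
for n in("narrow_riser","wide_riser"):
    rr=[ (v,oo(v,n)[0]["region"]*1.) for v in(s,c) if oo(v,n)]
    for z in(.0,.01,.03,.04,.05,.06):
        t=[]
        for v,r in rr: 
            m=render(n,[.6,-.2872,0,z],v);t.append(round(np.minimum(m,r).sum()/np.maximum(m,r).sum(),3))
        print(n,z,t)
fit("plinth",[s],(.447,-.152),[-.2]);fit("silver_cup",[sc,c],(.597,.308),[-.54]);fit("gold_cup",[sc,c],(.616,.157),[-1.15])
for n in("urn",):print([np.round(atz(vision.landmark_of(v,n)[0]["centre"],v,0)[:2],3) for v in(sc,c)])
x,y=proj([.6,-.288,.04],c).astype(int);x2,y2=proj([.6,-.288,.04],s).astype(int)
f=lambda i,x,y,w,h:cv2.resize(i[y-h:y+h,x-w:x+w],(400,300),interpolation=cv2.INTER_CUBIC)
xa,ya=proj([.6,.24,.04],c).astype(int)
cv2.imwrite("pics/c10.png",np.vstack([np.hstack([f(c["img"],x,y,40,30),f(s["img"],x2,y2,40,30)]),np.hstack([f(c["img"],xa,ya,60,45),cv2.resize(s["img"],(400,300))])]))
E
```

```text
cam [ 0.53  -0.133  0.392] tcp [ 0.5288 -0.2017  0.2493] 34.1
urn [389.7  19.6] 0.85 [ 0.6212 -0.013 ]
narrow_riser 0.0 [np.float64(0.422), np.float64(0.164)]
narrow_riser 0.01 [np.float64(0.503), np.float64(0.275)]
narrow_riser 0.03 [np.float64(0.781), np.float64(0.629)]
narrow_riser 0.04 [np.float64(0.885), np.float64(0.861)]
narrow_riser 0.05 [np.float64(0.717), np.float64(0.624)]
narrow_riser 0.06 [np.float64(0.566), np.float64(0.394)]
wide_riser 0.0 [np.float64(0.417), np.float64(0.586)]
wide_riser 0.01 [np.float64(0.406), np.float64(0.63)]
wide_riser 0.03 [np.float64(0.261), np.float64(0.252)]
wide_riser 0.04 [np.float64(0.192), np.float64(0.116)]
wide_riser 0.05 [np.float64(0.132), np.float64(0.015)]
wide_riser 0.06 [np.float64(0.078), np.float64(0.0)]
plinth views 1 mm [ 446.8 -151.9] yaw deg -10.3 cost 0.032
silver_cup views 2 mm [593.9 308.4] yaw deg 13.1 cost 0.218
gold_cup views 2 mm [611.9 155.9] yaw deg -69.6 cost 0.171
[array([ 0.617, -0.016]), array([ 0.62 , -0.009])]
```

View pics/c10.png

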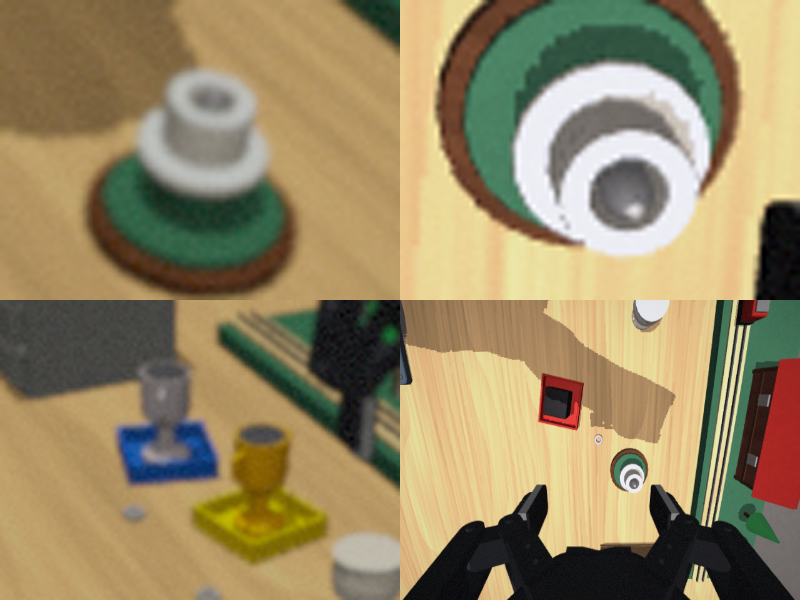

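Both cups stand in their bins, the plinth is in the red bin, and the risers are stacked on the spindle with the narrow one's underside at about 40 mm. The urn has not moved.

```bash
python3 -c "
from h import *
print(order.close_job())"
```

```text
the job is handed in; nothing more can be done
None
```

The job is handed in at about 34 s of the 122 s allowed, with no verdict returned. In the last pictures both cups and the plinth stood upright in their own bins, both risers were home on the spindle, the urn had not moved, and the gripper was open and clear.

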